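# Register a blank in the keyed drill jig and hold the keeper shut

## Robot

A 6-joint arm with a two-finger parallel gripper is mounted at the origin on the work surface. World frame = base frame: x ahead of the robot, y to its left, z up, the work surface at z = 0. Lengths are in m, angles in rad, forces in N, time in s.
With the tool pointing down it reaches from about 0.35 to 0.875 m from the base axis. Payload 4.2 kg.
Tool frame: the origin (TCP) lies between the finger pads; the fingertips stand 11 mm ahead of it and the grasp point (between the pads) lies 8 mm behind it; z points along the fingers, y is the direction in which the jaws open and shut (so a half turn about z gives the same grasp; the last joint's range is limited). The gripper opens to 87 mm and grips with 3 to 60 N. Pads are 19 mm wide; open, the fingers measure 117 mm over their backs; the gripper's body (75 mm by 190 mm) begins 51 mm behind the grasp point.
Start: joints at [1.522, 0.385, 0.008, 0, -1.194, -0.259], TCP at [0.189, 0.596, 0.234] pointing down, gripper open.
Joint ranges: [-3.14, 3.14], [-1.21, 2.06], [-1.07, 1.41], [-3.16, 2.05], [-2.99, -0.16], [-3.1, 3.1]. Speed limits (rad/s): [2.79, 2.79, 3.14, 3.14, 3.14, 3.14].

## Interface

Orientations are given as a 3x3 rotation matrix whose columns are the frame's x, y, z axes.
In Python, from station import bot gives the robot as it stands.
- The arm moves only by the shell command python3 -m jog 'ROWS' [FORCE]. ROWS is JSON, a list of rows, each a list of 5 numbers: the shift along the tool's x, y, z in mm, then the turn about the tool's z in degrees, then the opening, from 0 (shut) to 1 (fully open). In form: [[dx, dy, dz, spin, jaw], ...]. A call has 1 to 10 rows; each row shifts and turns the commanded pose from where the row before left it, along the tool's axes as they then stand; what a row does not reach is not made up. A row lasts 1/12 s, in which the tool goes at most 41.7 mm and 7.16 degrees, less where a joint would pass 70% of its speed; a pose out of reach is approached as far as the arm can. A call is refused whole if a number of a shift passes 41.7 or a number of a turn 7.16, either way. A call with a gripper value outside its range is refused whole. The fingers move at their own pace and stop on an object; FORCE is the grip in N (left out, the last holds). Time passes only in rows, so rows that do not move let the fingers close. It gives the time, the measured TCP pose, the force and the opening at its end, in the units of the state.
- bot.get_obs(): the state, without advancing time (a new reading comes with each control period).
- bot.read_camera(name): name is "scene" or "top" or "wrist"; returns (picture, depth): 480x640x3 uint8, red, green, blue; 480x640 float32, m along the optical axis (not along the pixel's ray), 0 where there is no reading.
- bot.camera_model(name): a dict with "vfov" (degrees; the focal length in pixels is half the picture's height over the tangent of half this angle, whatever the lens; pixels are square), "cx", "cy" (the principal point, pixels), "rvec" (rotation vector, rad) and "tvec" (3), from world to camera coordinates, as OpenCV has them. Camera axes: x right, y down, z forward; pixel columns grow to the right and rows downward; lengths in m; the calibration is good to about 2 mm. A picture is of the moment at which its call begins: read the wrist's pose just before it. camera_model takes no time and is no camera call; for the wrist camera it gives the pose at the moment of the call.
- bot.sign_off(): hands the job in, once; it reports no verdict.
The state is a dict: "time_s": time; "joint_pos": joint angles; "joint_velocities": joint speeds; "tau": joint torques, N m; "tool_pos": TCP position; "ee_rot": TCP orientation; "wrist_force": force on the tool from outside, world axes, zero at the start; "moment": the same for the moment, N m; "gripper_width": finger opening in m.
Only numpy, scipy, OpenCV 4.12 (cv2) and the standard library are available. Lean on these libraries where they do the work, as an engineer would, in place of code of your own. Each camera call takes 0.05 s, during which the arm holds its last target. There are 200 camera calls.

## Task

On the steel drill jig, push the aluminium blank home: its long side flat against the far stop and its end against the side stop next to the lock. Then take the flat-bladed key out of the wooden stand, push its blade down into the lock, wiggling it past the sticky pins until its collar sits on the barrel, and only then turn it clockwise (seen from above) a quarter turn to the end stop, so that the keeper arm swings in front of the blank. The lock springs back when released, so finish still gripping the key and holding it fully in and fully turned, with the blank still home, the fingers touching only the key and not the jig, and all the other things left where they stand.

Things in the scene. Friction and masses are not known exactly. Their poses are not given: they have to be found in the camera images.
- nest (a point): fixed point of the drill jig: where the blank's centre lies when home, 22 mm above the table. Axes of the jig: x points at the far stop (bar 110 mm long, face 20 mm ahead in +x), the side stop (34 mm long) has its face 40 mm away in -y; both stand 14 mm above the base plate, whose top is 12 mm above the table. z up.
- plate (a point): centre of the top of the jig's dark steel base plate, 150 mm (x) by 215 mm (y), top 12 mm above the table, fixed; same axes as nest, which is 35 mm ahead (+x) and 12.5 mm to the left (+y). The grey lock housing on it, 60 x 60 mm, top 46 mm above the table, is centred under lock_mouth, beyond the side stop.
- blank_c (a point): centre of the blank, a loose aluminium bar 40 mm (its x) by 80 mm (its y) by 20 mm high, 0.12 to 0.24 kg, flat on the jig's base plate. It starts 23 to 45 mm short of home in the jig's x and 15 to 45 mm to the left (+y) of home, turned up to 12 degrees. It slides when pushed with 1 to 3 N.
- lock_mouth (a point): centre of the top face of the brass lock barrel (50 mm across, 52 mm above the table), on its vertical axis; turns with it. Keyway: a vertical slot 22 mm (this x) by 8 mm (this y), 36 mm deep from the top face, with a 45 degree funnel mouth about 32 x 17 mm, 6 mm deep. Two sprung sticky pins in its long sides, 16 and 26 mm down, take some 4 to 8 N each to pass, less with a wiggle. z up.
- keeper_leg (a point): middle of the leg at the end of the barrel's steel keeper arm, 64 mm from the barrel's axis along the -x of lock_mouth, 34 mm above the table. The arm is 14 mm wide, 6 mm thick, level with the barrel's top; the leg is 12 x 14 mm and hangs from it to 20 mm above the table. Swung round with the barrel, it ends 2 mm in front of the home blank's near long side.
- barrel (a joint): turn of the lock barrel with its keeper arm, rad: 0 at rest (keyway along the jig's x, arm pointing to the jig's -x), growing clockwise seen from above, end stop at 1.57. A spring turns it back with 0.02 to 0.08 N m. The blade has about 0.1 rad of play in the keyway, so the key must turn that much further than the barrel.
- key_bow (a point): centre of the bow (flat grip plate with a dark dot near its top) of the steel lock key, upright in either hole of the wooden stand, 82 mm above the table. Bow: 30 mm (this x) by 10 mm thick (this y) by 44 mm tall. Fully in the lock, this point is 32 mm above lock_mouth, with the x axes along each other (either way round). z up along the key. 0.12 to 0.22 kg.
- key_collar (a point): centre of the underside of the lock key's collar (34 mm across, 6 mm thick), 32 mm below key_bow; it sits on the barrel's top face when the key is fully in. Below it the flat blade: 20 mm (x) by 6 mm (y) by 34 mm long with a rounded tip, the same either way round. Between collar and bow a 4 mm neck.
- chuck_c (a point): the chuck key, dark steel with a round cross bar 81 mm long on top and a toothed collar, in the other hole of the stand, 70 mm from the lock key. Leave alone. This point is on its axis, 38 mm above its lower end and 54 mm above the table; its top is 75 mm above the table.
- stand: wooden key stand, 60 mm (x) by 130 mm (y) by 50 mm high, fixed; origin at the centre of its underside. Two square holes 23 mm wide, 40 mm deep, at 35 mm either side of the centre along its y.
- collar: knurled aluminium stop collar (ring), 40 mm across, 20 mm high, loose; origin at the centre of its underside. Leave alone.
- gauge: steel drill gauge plate with eight holes, 55 x 130 x 4 mm, loose; origin at the centre of its underside. Leave alone.
- vblock: small cast-iron V-block, 50 x 60 mm, 45 mm high, loose; origin at the centre of its underside. Leave alone.
- case: yellow plastic safety glasses case, 65 x 165 mm, 49 mm high, loose; origin at the centre of its underside. Leave alone.
- parallel: ground steel parallel bar, 16 x 120 mm, 25 mm high, loose; origin at the centre of its underside. Leave alone.
- punch: centre punch lying flat, 107 mm long, 10 mm thick, loose; origin on its underside, along its x. Leave alone.

How it is judged:
By the outcome, as a careful person would: the job done as asked, in the order asked, and still so for the second after the job is handed in, while the arm keeps its last pose, push and grip.
It also fails if it takes over 67 s, if anything falls off the work surface, if the arm or the gripper's body presses on something with over 40 N, if the wrist force passes 120 N, or if a joint passes its speed limit or range.

## Working session

There is one attempt and no reset: what is moved stays moved. The work goes in short steps, Python scripts to look and compute and a shell command to move; the robot and the scene stay as the last step left them, time stands still between calls to the robot, and variables do not carry over. Pictures are saved under pics/ and viewed, about 8 in all and at most 12, crops included, and the job is handed in when it is done.

```bash
ls; mkdir -p pics
python3 - <<'E'
from station import bot
import cv2,numpy as np
o=bot.get_obs();print({k:np.round(v,3).tolist() for k,v in o.items()})
for n in("scene","top","wrist"):
    m=bot.camera_model(n);p,d=bot.read_camera(n);print(n,m)
    cv2.imwrite(f"pics/{n}0.png",p[:,:,::-1]);np.savez(f"pics/{n}0.npz",p=p,d=d,**{k:np.array(v) for k,v in m.items()})
E
```

```text
pics
{'time_s': 0.0, 'joint_pos': [1.522, 0.386, 0.007, -0.001, -1.194, -0.259], 'joint_velocities': [-0.002, 0.0, -0.001, 0.002, -0.0, -0.001], 'tau': [-0.001, -39.067, 18.741, 4.22, 0.011, -0.0], 'tool_pos': [0.189, 0.595, 0.232], 'ee_rot': [[0.953, -0.303, -0.001], [-0.303, -0.953, -0.002], [0.0, 0.002, -1.0]], 'wrist_force': [-0.054, 0.941, -0.298], 'moment': [0.002, 0.047, 0.025], 'gripper_width': 0.087}
scene {'vfov': 53.68400664547782, 'cx': 319.5890731365726, 'cy': 239.0204542458621, 'rvec': array([ 1.12252577,  2.3606754 , -0.97271275]), 'tvec': array([ 0.36132356, -0.270986  ,  1.38453655])}
top {'vfov': 46.395596925026624, 'cx': 316.87511296234396, 'cy': 242.90316681186064, 'rvec': array([ 2.21017204, -1.98206012,  0.22244192]), 'tvec': array([-0.06730482,  0.57838024,  1.07422936])}
wrist {'vfov': 58.23293361202606, 'cx': 319.2775840093874, 'cy': 228.9866538087036, 'rvec': array([-1.75617642,  2.39973113,  0.30769927]), 'tvec': array([ 0.62417963, -0.03039579,  0.38986008])}
```

View pics/top0.png

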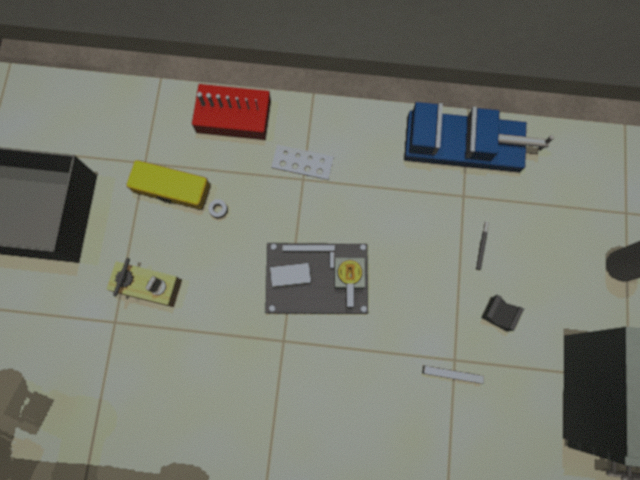

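View pics/scene0.png

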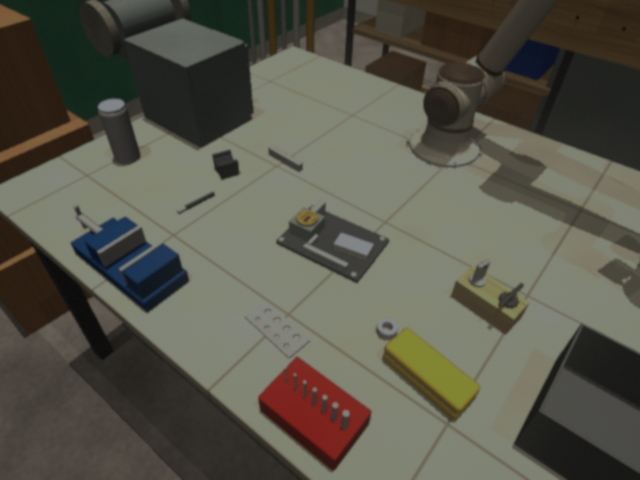

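Top view: jig centred near (316,278), with the blank at (290,274), the lock at (349,271) and the arm pointing down to (350,302). The stand is at (145,283), with the lock key at (157,286) and the chuck key at (124,278). The scene view agrees. Next I'll segment by height.

```bash
cat > h.py <<'E'
import numpy as np,cv2
def K(m):
    f=240/np.tan(np.radians(float(m["vfov"]))/2);return f,float(m["cx"]),float(m["cy"])
def cloud(m,d):
    f,cx,cy=K(m);v,u=np.mgrid[0:480,0:640]
    c=np.stack([(u-cx)/f*d,(v-cy)/f*d,d],-1)
    R=cv2.Rodrigues(np.array(m["rvec"],float))[0]
    W=(c-np.array(m["tvec"]))@R; W[d==0]=np.nan; return W
def pix2w(m,uv,z):
    f,cx,cy=K(m);R=cv2.Rodrigues(np.array(m["rvec"],float))[0];C=-R.T@np.array(m["tvec"])
    uv=np.atleast_2d(uv);r=np.c_[(uv[:,0]-cx)/f,(uv[:,1]-cy)/f,np.ones(len(uv))]@R
    return C+r*((z-C[2])/r[:,2])[:,None]
def w2pix(m,P):
    f,cx,cy=K(m);k=np.array([[f,0,cx],[0,f,cy],[0,0,1]])
    return cv2.projectPoints(np.atleast_2d(np.array(P,float)),np.array(m["rvec"],float),np.array(m["tvec"],float),k,None)[0][:,0]
def rect(P):
    r=cv2.minAreaRect((P[:,:2]*1000).astype(np.float32));return np.round(r[0],1),np.round(r[1],1),round(r[2],1)
E
python3 - <<'E'
from h import *
m=np.load("pics/top0.npz");W=cloud(m,m["d"]);Z=W[...,2]
print("table",np.nanmedian(Z[330:350,200:270]),np.nanstd(Z[330:350,200:270]))
def seg(u0,u1,v0,v1,lo,hi,n):
    S=np.zeros(Z.shape,bool);S[v0:v1,u0:u1]=True;S&=(Z>lo)&(Z<hi);P=W[S];print(n,len(P),rect(P),"med",np.round(np.median(P,0),4))
seg(255,380,235,322,.006,.08,"plate")
seg(262,318,258,292,.027,.04,"blank")
seg(330,372,252,320,.040,.08,"lock")
seg(335,365,255,287,.049,.08,"barrel")
seg(95,190,255,312,.03,.056,"stand")
seg(140,175,270,300,.065,.15,"key")
seg(105,140,255,300,.06,.15,"chuck")
E
python3 -c "
import cv2
i=cv2.imread('pics/top0.png');a=cv2.resize(i[235:320,260:375],(800,591),interpolation=2);cv2.imwrite('pics/c1.png',a)"
```

```text
table -0.0005080656913917525 0.002160400745704332
plate 7137 (array([519.2, -10.1]), array([167.8, 229.4]), 9.6) med [ 0.516  -0.0102  0.0132]
blank 725 (array([518.2,  45.5]), array([41. , 79.7]), 12.0) med [0.5179 0.0459 0.0318]
lock 927 (array([513.4, -77.9]), array([99.4, 58. ]), 6.0) med [ 0.5267 -0.0777  0.0491]
barrel 351 (array([532. , -74.9]), array([58.3, 55.5]), 6.6) med [ 0.5326 -0.0771  0.0518]
stand 1520 (array([466. , 342.7]), array([132.8,  60.3]), 82.3) med [0.4632 0.3386 0.0493]
key 160 (array([461.2, 307.5]), array([11.1, 29.5]), 66.5) med [0.4604 0.3055 0.0972]
chuck 210 (array([469.9, 376.8]), array([73.2, 30.7]), 9.8) med [0.47   0.3763 0.072 ]
```

View pics/c1.png

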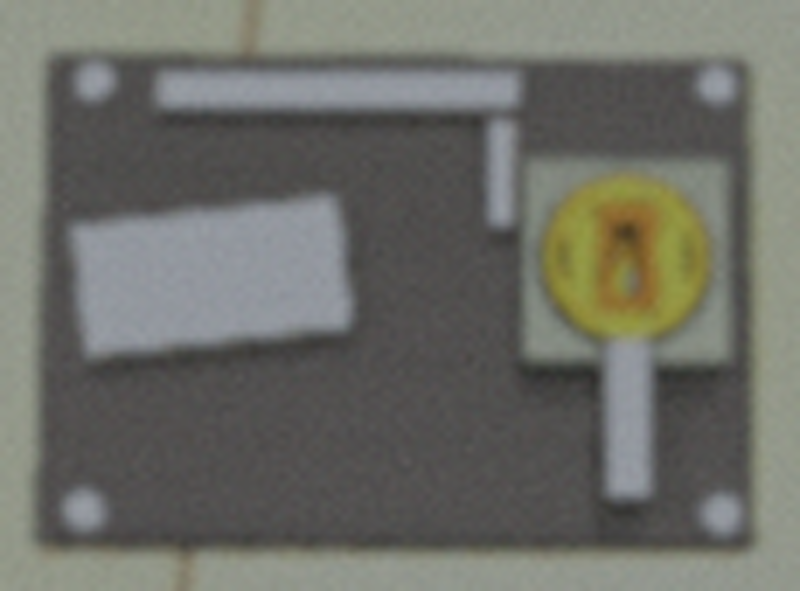

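The crop shows plate corners at about (52,57), (742,62), (750,545) and (40,545), with the arm at rest pointing to -x. The blank is near-left. I'll work out the jig frame from these corners.

Run:
```python
from h import *
m=np.load("pics/top0.npz")
s=800/115
f=lambda L:np.array(L)/s+[260,235]
c=pix2w(m,f([(52,57),(742,62),(750,545),(40,545)]),.012)[:,:2]*1000
print(c.round(1),[np.linalg.norm(c[i]-c[i-1]).round(1) for i in range(4)],c.mean(0))
yv=(c[0]-c[1]+c[3]-c[2]);print("ang jig y->", np.degrees(np.arctan2(-yv[0],yv[1])))
st=pix2w(m,f([(155,109),(522,109),(488,120),(488,230)]),.026)[:,:2]*1000;print("stops",st.round(1))
b=pix2w(m,f([(70,225),(335,193),(353,328),(88,357)]),.032)[:,:2]*1000;print("blank",b.round(1),b.mean(0))
l=pix2w(m,f([(627,257)]),.052)*1000;print("lock",l)
s=pix2w(m,f([(95,82),(715,85),(720,513),(85,511)]),.014)[:,:2]*1000;print("screws",s.round(1),s.mean(0))
yv=(s[0]-s[1]+s[3]-s[2]);print("ang", np.degrees(np.arctan2(-yv[0],yv[1])))
```

```text
[[ 582.   101.6]
 [ 603.4 -108.5]
 [ 456.9 -124. ]
 [ 433.9   86.1]] [np.float64(148.9), np.float64(211.2), np.float64(147.4), np.float64(211.4)] [519.05665876 -11.2153693 ]
ang jig y-> 6.01969271050902
stops [[566.5  67.1]
 [578.5 -42.9]
 [574.  -33.1]
 [540.5 -36.6]]
blank [[5.274e+02 8.740e+01]
 [5.456e+02 1.000e+01]
 [5.058e+02 2.000e-01]
 [4.887e+02 7.710e+01]] [516.88862027  43.68931337]
lock [[532.27204851 -77.62065027  52.        ]]
screws [[ 575.3   87.3]
 [ 594.9 -100.9]
 [ 465.1 -114.1]
 [ 445.2   73.9]] [520.12734151 -13.44520872]
ang 6.000435935899375
```

```bash
python3 -m jog '[[0,0,0,-5.9,0.6],[0,0,0,-5.9,0.6],[0,0,0,-5.9,0.6],[0,0,0,-5.9,0.6],[15,38,0,0,0.6],[15,38,0,0,0.6],[15,38,0,0,0.6],[15,38,0,0,0.6],[15,38,0,0,0.6],[15,38,0,0,0.6]]'; python3 -m jog '[[15,38,0,0,0.6],[15,38,0,0,0.6],[15,38,0,0,0.6],[15,38,0,0,0.6],[15,38,0,0,0.6],[15,38,0,0,0.6],[10,38,0,0,0.6],[0,38,0,0,0.6],[0,0,0,0,0.6],[0,0,0,0,0.6]]'
cat > look.py <<'E'
import sys
from station import bot
from h import *
n,out=sys.argv[1:3]
m=bot.camera_model(n);p,d=bot.read_camera(n)
cv2.imwrite(f"pics/{out}.png",p[:,:,::-1]);np.savez(f"pics/{out}.npz",p=p,d=d,**{k:np.array(v) for k,v in m.items()})
R=cv2.Rodrigues(np.array(m["rvec"]))[0];print("cam",-R.T@m["tvec"])
E
python3 look.py wrist w1
```

```text
time_s: 0.98
tool_pos: [0.3029, 0.3762, 0.2334]
ee_rot: [[0.995, 0.104, -0.0], [0.104, -0.995, -0.0], [-0.0, 0.0, -1.0]]
wrist_force: [1.0, 0.3, 0.4]
gripper_width: 0.0526
time_s: 1.82
tool_pos: [0.4335, 0.0844, 0.2333]
ee_rot: [[0.995, 0.1, -0.0], [0.1, -0.995, -0.0], [-0.0, 0.0, -1.0]]
wrist_force: [0.4, -0.1, -0.2]
gripper_width: 0.0522
cam [0.50210841 0.09109131 0.38474019]
```

View pics/w1.png

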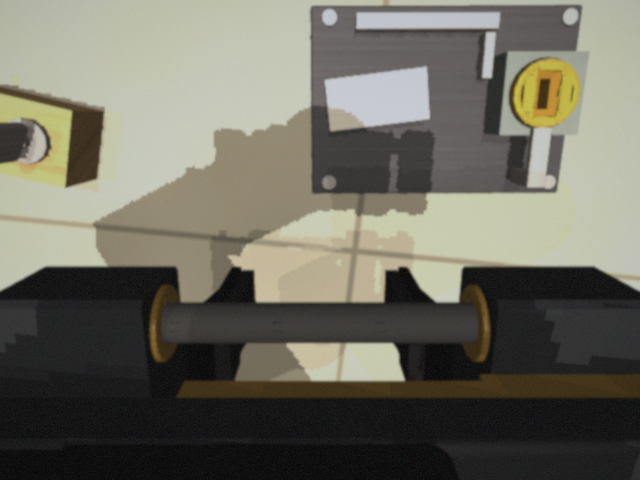

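The wrist view shows the jig upper right: blank corners (325,82), (428,67), (430,119), (330,132), and the barrel centred at about (545,92). Next I'll take finer measurements here.

Run:
```python
from h import *
m=np.load("pics/w1.npz")
W=cloud(m,m["d"]);Z=W[...,2]
q=lambda L,z:(pix2w(m,L,z)[:,:2]*1000).round(1)
c=q([(312,7),(581,6),(556,191),(312,191)],.012);print("plate",c,c.mean(0))
print("stop",q([(357,28),(499,27)],.026),q([(484,32),(483,77)],.026))
b=q([(325,82),(428,67),(430,119),(330,132)],.032);print("blank",b,b.mean(0))
p=m["p"].astype(int)
Y=(p[...,0]>130)&(p[...,2]<70);Y[:, :480]=0;Y[:40]=0;Y[140:]=0
k=(cv2.morphologyEx(Y.astype(np.uint8),cv2.MORPH_CLOSE,np.ones((9,9))))
n,l,s,_=cv2.connectedComponentsWithStats(k);i=1+s[1:,4].argmax()
cn=cv2.findContours((l==i).astype(np.uint8),0,1)[0][0];e=cv2.fitEllipse(cn);print(e,q([e[0]],.052))
f=240/np.tan(np.radians(float(m["vfov"]))/2);print(f)
S=(Z>.049)&(Z<.06);S[:,:500]=0;S[135:]=0;print("barrel depth",S.sum(),rect(W[S]),np.median(Z[S]))
S=(Z>.027)&(Z<.037);S[:,:310]=0;S[:,440:]=0;S[:50]=0;S[140:]=0;print("blank depth",rect(W[S]),np.median(Z[S]))
```

```text
plate [[ 584.2  105.5]
 [ 606.1 -105. ]
 [ 459.9 -120.6]
 [ 438.4   91.4]] [522.15   -7.175]
stop [[570.   69.2]
 [581.6 -38.9]] [[577.  -28.2]
 [544.6 -33.8]]
blank [[528.   89.6]
 [546.9  11.8]
 [508.7   3.9]
 [490.7  81.7]] [518.575  46.75 ]
((544.8677368164062, 91.8341293334961), (59.1130485534668, 69.69172668457031), 39.6991081237793) [[535.9 -72.1]]
430.9034199693164
barrel depth 3128 (array([534.7, -73. ]), array([49.2, 52.8]), 56.5) 0.05166999961417924
blank depth (array([519.9,  47.2]), array([40. , 80.2]), 12.8) 0.03208607937489688
```

Both cameras agree to about 4 mm, and contact with the stops will settle the rest. I'll go behind the blank's near side and descend.

```bash
python3 -m jog '[[12,16,0,0,0.6],[13,16,0,0,0.6],[12,15.5,0,0,0.6],[0,0,35,0,0.6],[0,0,35,0,0.6],[0,0,35,0,0.6],[0,0,35,0,0.6],[0,0,20,0,0.6],[0,0,15,0,0.6],[0,0,0,0,0.6]]'; python3 -m jog '[[0,0,10,0,0.6],[0,0,10,0,0.6],[0,0,8,0,0.6],[0,0,0,0,0.6],[0,0,0,0,0.6]]'
```

```text
time_s: 2.7
tool_pos: [0.4731, 0.0435, 0.0554]
ee_rot: [[0.994, 0.106, -0.007], [0.106, -0.994, -0.003], [-0.007, 0.002, -1.0]]
wrist_force: [0.6, -0.6, 0.3]
gripper_width: 0.0522
time_s: 3.12
tool_pos: [0.4756, 0.0435, 0.0309]
ee_rot: [[0.994, 0.105, 0.0], [0.105, -0.994, 0.0], [0.0, 0.0, -1.0]]
wrist_force: [-0.5, 0.1, 0.7]
gripper_width: 0.0518
```

```bash
python3 -m jog '[[4,0,3,0,0.6],[4,0,0,0,0.6],[4,0,0,0,0.6],[4,0,0,0,0.6],[4,0,0,0,0.6],[4,0,0,0,0.6]]'; python3 -m jog '[[4,0,0,0,0.6],[4,0,0,0,0.6],[3,0,0,0,0.6],[2,0,0,0,0.6],[0,0,0,0,0.6]]';python3 -m jog '[[2,0,0,0,0.6],[0,0,0,0,0.6]]'
```

```text
time_s: 3.62
tool_pos: [0.4991, 0.045, 0.0276]
ee_rot: [[0.995, 0.103, -0.001], [0.103, -0.995, -0.0], [-0.001, 0.0, -1.0]]
wrist_force: [-2.6, -0.0, 0.7]
gripper_width: 0.0522
time_s: 4.03
tool_pos: [0.5129, 0.0468, 0.0275]
ee_rot: [[0.995, 0.104, 0.001], [0.104, -0.995, 0.0], [0.001, -0.0, -1.0]]
wrist_force: [0.2, -0.4, -0.9]
gripper_width: 0.0522
time_s: 4.2
tool_pos: [0.5144, 0.047, 0.0275]
ee_rot: [[0.995, 0.104, 0.0], [0.104, -0.995, 0.0], [0.0, -0.0, -1.0]]
wrist_force: [0.0, -0.6, 0.5]
gripper_width: 0.0522
```

```bash
python3 -m jog '[[2,0,0,0,0.6],[1,0,0,0,0.6],[0,0,0,0,0.6]]'; python3 -m jog '[[1,0,0,0,0.6],[0,0,0,0,0.6]]';python3 -m jog '[[1,0,0,0,0.6],[0,0,0,0,0.6]]';python3 -m jog '[[1,0,0,0,0.6],[0,0,0,0,0.6]]'
```

```text
time_s: 4.45
tool_pos: [0.5175, 0.0473, 0.0275]
ee_rot: [[0.995, 0.104, 0.001], [0.104, -0.995, 0.0], [0.001, -0.0, -1.0]]
wrist_force: [-0.7, -1.2, -0.5]
gripper_width: 0.0522
time_s: 4.62
tool_pos: [0.5182, 0.0474, 0.0275]
ee_rot: [[0.995, 0.104, 0.0], [0.104, -0.995, 0.0], [0.0, -0.0, -1.0]]
wrist_force: [-0.7, -0.5, -0.4]
gripper_width: 0.0523
time_s: 4.78
tool_pos: [0.5192, 0.0474, 0.0275]
ee_rot: [[0.995, 0.104, 0.0], [0.104, -0.995, 0.0], [0.0, -0.0, -1.0]]
wrist_force: [-1.5, 0.2, 0.4]
gripper_width: 0.0522
time_s: 4.95
tool_pos: [0.5203, 0.0476, 0.0276]
ee_rot: [[0.995, 0.104, 0.0], [0.104, -0.995, 0.0], [0.0, -0.0, -1.0]]
wrist_force: [-1.4, -0.3, 0.6]
gripper_width: 0.0521
```

```bash
python3 -m jog '[[1,0,0,0,0.6],[0,0,0,0,0.6]]'; python3 -m jog '[[1,0,0,0,0.6],[0,0,0,0,0.6]]';python3 -m jog '[[1,0,0,0,0.6],[0,0,0,0,0.6]]';python3 -m jog '[[1,0,0,0,0.6],[0,0,0,0,0.6]]'; python3 look.py top t2;  python3 -c "
import cv2
i=cv2.imread('pics/t2.png');a=cv2.resize(i[235:320,260:375],(800,591),interpolation=2);cv2.imwrite('pics/c2.png',a)"
```

```text
time_s: 5.12
tool_pos: [0.5205, 0.0475, 0.0275]
ee_rot: [[0.995, 0.104, -0.001], [0.104, -0.995, -0.0], [-0.001, 0.0, -1.0]]
wrist_force: [-3.7, 0.2, 1.2]
gripper_width: 0.0523
time_s: 5.28
tool_pos: [0.5206, 0.0474, 0.0273]
ee_rot: [[0.995, 0.103, -0.003], [0.103, -0.995, -0.001], [-0.003, 0.0, -1.0]]
wrist_force: [-5.4, 0.8, 3.2]
gripper_width: 0.0524
time_s: 5.45
tool_pos: [0.5206, 0.0473, 0.0271]
ee_rot: [[0.995, 0.103, -0.005], [0.103, -0.995, -0.001], [-0.005, 0.001, -1.0]]
wrist_force: [-7.3, 0.6, 4.1]
gripper_width: 0.0522
time_s: 5.62
tool_pos: [0.5206, 0.0472, 0.027]
ee_rot: [[0.995, 0.103, -0.007], [0.103, -0.995, -0.002], [-0.007, 0.001, -1.0]]
wrist_force: [-9.0, 1.7, 5.4]
gripper_width: 0.0521
cam [ 0.33259721 -0.03008852  1.17537064]
```

```bash
python3 -m jog '[[-15,0,0,0,0.6],[0,0,-20,0,0.6],[0,0,-25,0,0],[0,-33,0,0,0],[0,-33,0,0,0],[22,0,0,0,0],[21,0,0,0,0],[0,0,0,0,0],[0,0,20,0,0],[0,0,24,0,0]]'; python3 -m jog '[[0,0,0,0,0],[0,3,0,0,0],[0,3,0,0,0],[0,0,0,0,0]]'
```

```text
time_s: 6.5
tool_pos: [0.5477, 0.1177, 0.0299]
ee_rot: [[0.995, 0.104, 0.007], [0.104, -0.995, 0.003], [0.007, -0.002, -1.0]]
wrist_force: [0.4, 0.5, -0.3]
gripper_width: 0.0068
time_s: 6.83
tool_pos: [0.5467, 0.1104, 0.0299]
ee_rot: [[0.995, 0.104, 0.003], [0.104, -0.995, 0.001], [0.003, -0.001, -1.0]]
wrist_force: [0.4, 0.1, 0.4]
gripper_width: 0.0007
```

```bash
python3 -m jog '[[-2,4,2,0,0],[0,4,0,0,0],[0,4,0,0,0],[0,4,0,0,0],[0,4,0,0,0],[0,4,0,0,0],[0,0,0,0,0]]'; python3 -m jog '[[0,4,0,0,0],[0,4,0,0,0],[0,4,0,0,0],[0,3,0,0,0],[0,3,0,0,0],[0,0,0,0,0]]';python3 -m jog '[[0,2,0,0,0],[0,1,0,0,0],[0,0,0,0,0]]';python3 -m jog '[[0,1,0,0,0],[0,0,0,0,0]]';python3 -m jog '[[0,1,0,0,0],[0,0,0,0,0]]'
```

```text
time_s: 7.42
tool_pos: [0.5463, 0.0857, 0.0267]
ee_rot: [[0.995, 0.103, 0.0], [0.103, -0.995, -0.0], [0.0, 0.0, -1.0]]
wrist_force: [0.5, -0.0, 0.5]
gripper_width: 0.0006
time_s: 7.92
tool_pos: [0.548, 0.0678, 0.0265]
ee_rot: [[0.995, 0.103, -0.0], [0.103, -0.995, -0.0], [-0.0, 0.0, -1.0]]
wrist_force: [-0.3, 0.5, 0.5]
gripper_width: 0.0005
time_s: 8.17
tool_pos: [0.5482, 0.0652, 0.0264]
ee_rot: [[0.995, 0.104, -0.0], [0.104, -0.995, -0.0], [-0.0, 0.0, -1.0]]
wrist_force: [-0.0, 0.0, -0.3]
gripper_width: 0.0006
time_s: 8.33
tool_pos: [0.5483, 0.0644, 0.0264]
ee_rot: [[0.995, 0.104, -0.0], [0.104, -0.995, -0.0], [-0.0, 0.0, -1.0]]
wrist_force: [-0.7, 0.3, -0.4]
gripper_width: -0.0
time_s: 8.5
tool_pos: [0.5484, 0.0634, 0.0264]
ee_rot: [[0.995, 0.104, -0.0], [0.104, -0.995, -0.0], [-0.0, 0.0, -1.0]]
wrist_force: [-0.4, -0.0, 0.3]
gripper_width: 0.0007
```

```bash
python3 -m jog '[[0,1,0,0,0],[0,0,0,0,0]]'; python3 -m jog '[[0,1,0,0,0],[0,0,0,0,0]]';python3 -m jog '[[0,1,0,0,0],[0,0,0,0,0]]';python3 -m jog '[[0,1,0,0,0],[0,0,0,0,0]]';python3 -m jog '[[0,1,0,0,0],[0,0,0,0,0]]'
```

```text
time_s: 8.67
tool_pos: [0.5485, 0.0624, 0.0264]
ee_rot: [[0.995, 0.104, -0.0], [0.104, -0.995, -0.0], [-0.0, 0.0, -1.0]]
wrist_force: [-0.2, 0.5, -0.2]
gripper_width: 0.0003
time_s: 8.83
tool_pos: [0.5486, 0.0614, 0.0265]
ee_rot: [[0.995, 0.104, -0.0], [0.104, -0.995, -0.0], [-0.0, 0.0, -1.0]]
wrist_force: [0.4, 0.6, -0.5]
gripper_width: 0.0005
time_s: 9.0
tool_pos: [0.5488, 0.0604, 0.0265]
ee_rot: [[0.995, 0.104, -0.0], [0.104, -0.995, -0.0], [-0.0, 0.0, -1.0]]
wrist_force: [0.4, 0.4, 0.2]
gripper_width: 0.0001
time_s: 9.17
tool_pos: [0.5489, 0.0594, 0.0265]
ee_rot: [[0.995, 0.104, -0.0], [0.104, -0.995, -0.0], [-0.0, 0.0, -1.0]]
wrist_force: [0.0, 0.6, -0.9]
gripper_width: 0.0003
time_s: 9.33
tool_pos: [0.549, 0.0585, 0.0266]
ee_rot: [[0.995, 0.104, -0.0], [0.104, -0.995, -0.0], [-0.0, 0.0, -1.0]]
wrist_force: [-0.2, 0.4, -0.8]
gripper_width: 0.0006
```

```bash
python3 look.py top t3;  python3 -c "
import cv2
i=cv2.imread('pics/t3.png');j=cv2.imread('pics/t2.png');a=cv2.vconcat([cv2.resize(x[235:295,260:375],(575,300),interpolation=2) for x in (j,i)]);cv2.imwrite('pics/c3.png',a)"
```

```text
cam [ 0.33259721 -0.03008852  1.17537064]
```

View pics/c3.png

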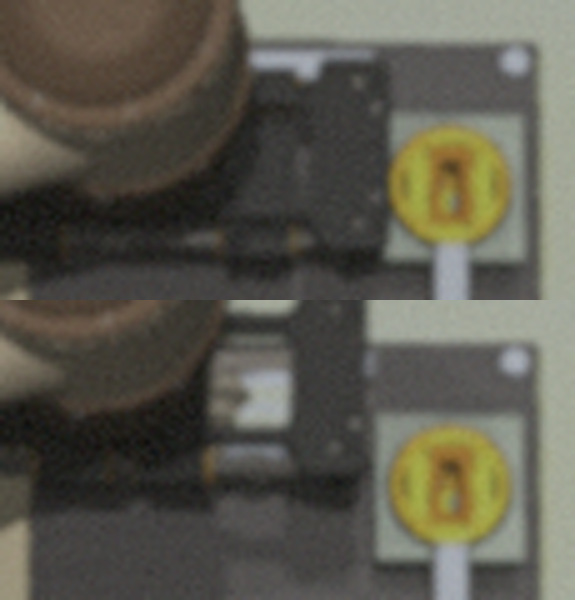

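The arm occludes the view. I'll keep feeding gently until I feel the stop, since the fingertip may be thinner than 15 mm.

```bash
for i in 1; do python3 -m jog '[[0,1,0,0,0],[0,1,0,0,0],[0,0,0,0,0]]'; python3 -m jog '[[0,1,0,0,0],[0,0,0,0,0]]';python3 -m jog '[[0,1,0,0,0],[0,0,0,0,0]]';python3 -m jog '[[0,1,0,0,0],[0,0,0,0,0]]';python3 -m jog '[[0,1,0,0,0],[0,0,0,0,0]]'; done | grep -E "pos|force"
```

```text
tool_pos: [0.5492, 0.057, 0.0266]
wrist_force: [-0.6, 3.6, -0.1]
tool_pos: [0.5492, 0.0569, 0.0266]
wrist_force: [-2.7, 7.5, 0.3]
tool_pos: [0.5493, 0.0569, 0.0266]
wrist_force: [-4.5, 11.9, 1.5]
tool_pos: [0.5493, 0.0568, 0.0266]
wrist_force: [-6.0, 16.6, 1.3]
tool_pos: [0.5493, 0.0568, 0.0266]
wrist_force: [-8.0, 19.8, 2.6]
```

```bash
python3 -m jog '[[0,-12,0,0,0],[0,0,-22,0,0],[0,0,-23,0,0.45],[-25,0,0,0,0.45],[-25,0,0,0,0.45],[0,28,0,0,0.45],[0,24,0,0,0.45],[0,0,0,0,0.45],[0,0,20,0,0.45],[0,0,20,0,0.45]]'; python3 -m jog '[[0,0,5,0,0.45],[4,0,0,0,0.45],[4,0,0,0,0.45],[3,0,0,0,0.45],[0,0,0,0,0.45]]'; python3 -m jog '[[3,0,0,0,0.45],[2,0,0,0,0.45],[0,0,0,0,0.45]]';python3 -m jog '[[1,0,0,0,0.45],[0,0,0,0,0.45]]'
```

```text
time_s: 11.13
tool_pos: [0.5057, 0.0075, 0.0324]
ee_rot: [[0.995, 0.103, 0.005], [0.103, -0.995, 0.001], [0.005, -0.0, -1.0]]
wrist_force: [-0.6, 0.5, -0.1]
gripper_width: 0.0377
time_s: 11.55
tool_pos: [0.517, 0.0094, 0.0276]
ee_rot: [[0.995, 0.105, 0.003], [0.105, -0.995, 0.001], [0.003, -0.0, -1.0]]
wrist_force: [0.4, -0.4, 0.9]
gripper_width: 0.0394
time_s: 11.8
tool_pos: [0.5208, 0.0095, 0.027]
ee_rot: [[0.995, 0.104, 0.001], [0.104, -0.995, 0.0], [0.001, -0.0, -1.0]]
wrist_force: [0.7, -0.5, 0.5]
gripper_width: 0.0392
time_s: 11.97
tool_pos: [0.5212, 0.0094, 0.0267]
ee_rot: [[0.995, 0.104, 0.0], [0.104, -0.995, 0.0], [0.0, -0.0, -1.0]]
wrist_force: [-1.2, 0.0, -0.4]
gripper_width: 0.0392
```

```bash
python3 -m jog '[[2,0,0,0,0.45],[0,0,0,0,0.45]]'; python3 -m jog '[[1,0,0,0,0.45],[0,0,0,0,0.45]]';python3 -m jog '[[1,0,0,0,0.45],[0,0,0,0,0.45]]';python3 -m jog '[[1,0,0,0,0.45],[0,0,0,0,0.45]]'; python3 -m jog '[[1,0,0,0,0.45],[0,0,0,0,0.45]]'
```

```text
time_s: 12.13
tool_pos: [0.5234, 0.0097, 0.0266]
ee_rot: [[0.995, 0.104, 0.0], [0.104, -0.995, 0.0], [0.0, 0.0, -1.0]]
wrist_force: [-0.2, 0.4, 0.2]
gripper_width: 0.0393
time_s: 12.3
tool_pos: [0.5242, 0.0098, 0.0265]
ee_rot: [[0.995, 0.104, 0.0], [0.104, -0.995, -0.0], [0.0, 0.0, -1.0]]
wrist_force: [0.5, -1.0, 0.2]
gripper_width: 0.0391
time_s: 12.47
tool_pos: [0.5244, 0.0097, 0.0264]
ee_rot: [[0.995, 0.104, -0.002], [0.104, -0.995, -0.0], [-0.002, 0.0, -1.0]]
wrist_force: [-1.3, 0.6, 1.8]
gripper_width: 0.0391
time_s: 12.63
tool_pos: [0.5245, 0.0096, 0.0262]
ee_rot: [[0.995, 0.103, -0.003], [0.103, -0.995, -0.001], [-0.004, 0.0, -1.0]]
wrist_force: [-4.0, 0.3, 2.9]
gripper_width: 0.0392
time_s: 12.8
tool_pos: [0.5245, 0.0095, 0.0261]
ee_rot: [[0.995, 0.103, -0.005], [0.103, -0.995, -0.001], [-0.006, 0.001, -1.0]]
wrist_force: [-6.2, 1.0, 4.1]
gripper_width: 0.0389
```

Contact came at the same jig-x as before (522.5 against 522.6 mm), so the blank is flat on the far stop. I'll back off, rise and check with the wrist camera, which also locates the lock.

```bash
python3 -m jog '[[-20,0,0,0,0.45],[0,0,-30,0,0.45],[0,0,-40,0,0.45],[-10,10,-38,0,0.45],[-20,10,-30,0,0.45],[-20,10,-20,0,0.45],[-20,0,-10,0,0.45],[0,0,0,0,0.45],[0,0,0,0,0.45],[0,0,0,0,0.45]]'; python3 look.py wrist w2
```

```text
time_s: 13.63
tool_pos: [0.4414, -0.029, 0.1946]
ee_rot: [[0.995, 0.104, 0.002], [0.104, -0.995, 0.0], [0.002, -0.0, -1.0]]
wrist_force: [-1.0, -0.3, -0.4]
gripper_width: 0.0388
cam [ 0.50965898 -0.02197574  0.34615815]
```

View pics/w2.png

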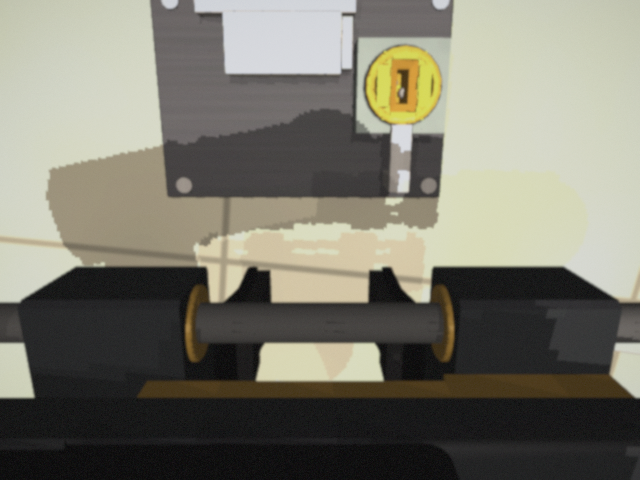

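The blank (223–341, 12–74) lies flat against the far stop and touches the side stop. The barrel is at about (403,85). Next I'll locate the lock relative to the blank, which contact has already placed.

Run:
```python
from h import *
m=np.load("pics/w2.npz")
W=cloud(m,m["d"]);Z=W[...,2];p=m["p"].astype(int)
a=np.radians(6);J=np.array([[np.cos(a),np.sin(a)],[-np.sin(a),np.cos(a)]])
q=lambda L,z:(pix2w(m,L,z)[:,:2]*1000)@J.T
# blank near edge by gradient at sub pixel
g=cv2.GaussianBlur(m["p"],(0,0),1).astype(float).mean(2)
us=np.arange(235,332,4);vs=[60+np.argmin(np.diff(g[60:90,u])) +.5 for u in us];print(np.round(vs,1))
e=q(np.c_[us,vs],.032);print("near edge jx",e[:,0].mean(),"slope deg",np.degrees(np.polyfit(e[:,1],e[:,0],1)[0]))
vv=np.arange(20,68,4);uu=[215+np.argmax(np.diff(g[v,215:240]))+.5 for v in vv];e=q(np.c_[uu,vv],.032);print(uu,"left edge jy",e[:,1].mean())
Y=(p[...,0]>130)&(p[...,2]<90);Y[:, :355]=0;Y[:,450:]=0;Y[:40]=0;Y[130:]=0
k=cv2.morphologyEx(Y.astype(np.uint8),cv2.MORPH_CLOSE,np.ones((9,9)))
n,l,s,_=cv2.connectedComponentsWithStats(k);i=1+s[1:,4].argmax()
c=cv2.findContours((l==i).astype(np.uint8),0,1)[0][0];c=cv2.convexHull(c);E=cv2.fitEllipse(c);print(E,"barrel j",q([E[0]],.052))
S=(Z>.049)&(Z<.058);S[:,:355]=0;S[:,450:]=0;S[128:]=0;P=W[S].copy();P[:,:2]=P[:,:2]@J.T*1;print("barrel depth j",rect(P), cv2.minEnclosingCircle((P[:,:2]*1000).astype(np.float32)))
O=(p[...,0]>170)&(p[...,1]<150)&(p[...,2]<80);O[:,:355]=0;O[:,450:]=0;O[:40]=0;O[130:]=0
v,u=np.where(O);print("funnel bbox px",u.min(),u.max(),v.min(),v.max())
print("slot pts", q([(u.min(),v.min()),(u.max(),v.max())],.052))
S=(Z>.026)&(Z<.037);S[:,:215]=0;S[:,345:]=0;S[80:]=0;S[:13]=0;P=W[S].copy();P[:,:2]=P[:,:2]@J.T;print("blank j",rect(P))
big=cv2.resize(m["p"][30:140,345:460,::-1],(627,600),interpolation=2);cv2.imwrite("pics/c4.png",big)
```

```text
[73.5 73.5 73.5 73.5 73.5 73.5 73.5 73.5 73.5 73.5 73.5 73.5 73.5 73.5
 73.5 73.5 73.5 73.5 73.5 73.5 73.5 73.5 73.5 73.5 73.5]
near edge jx 533.5975533001706 slope deg -0.02450174906730364
[np.float64(222.5), np.float64(222.5), np.float64(222.5), np.float64(222.5), np.float64(222.5), np.float64(223.5), np.float64(222.5), np.float64(223.5), np.float64(223.5), np.float64(224.5), np.float64(224.5), np.float64(223.5)] left edge jy -9.649797941436844
((402.7339782714844, 84.95738220214844), (74.3906021118164, 79.747314453125), 17.97377586364746) barrel j [[ 524.76043618 -128.91739382]]
barrel depth j (array([ 524.6, -129.6]), array([49.3, 50.3]), 52.0) ((525.2528076171875, -128.17864990234375), 28.256061553955078)
funnel bbox px 374 418 60 110
slot pts [[ 539.93648543 -109.78390388]
 [ 509.10213757 -139.73012727]]
blank j (array([552.8, -50.8]), array([82.5, 38.3]), 90.0)
```

View pics/c4.png

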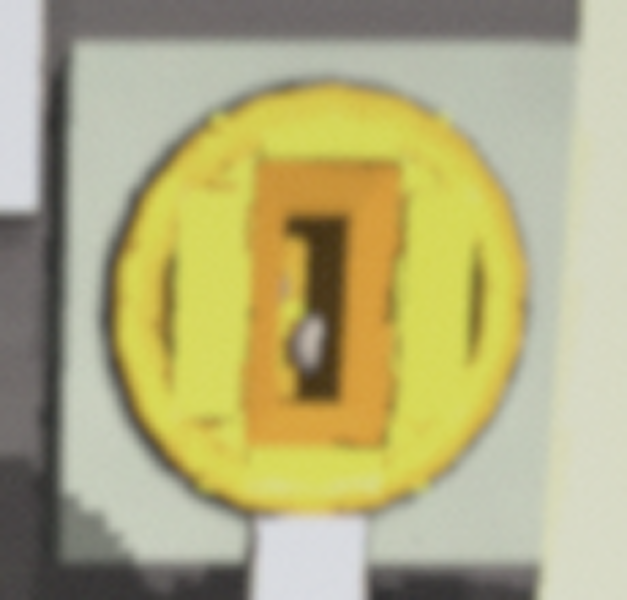

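Barrel centre measures about (404,85) px. Corrected by the blank's contact position, the lock is at world ≈ (533.8, -75.1) mm, consistent with the leg geometry. On to the key.

```bash
python3 -m jog '[[-2,-38,-3,0,0.45],[-2,-38,-3,0,0.45],[-2,-38,-3,0,0.45],[-2,-38,-3,0,0.45],[-2,-38,-3,0,0.45],[-2,-38,-3,0,0.45],[-2,-38,-3,0,0.45],[-2,-38,-3,0,0.45],[-2,-38,-3,0,0.45],[-3,-35,-3,0,0.45]]'; python3 -m jog '[[0,0,0,7,0.45],[0,0,0,7,0.45],[0,0,0,7,0.45],[0,0,0,7,0.45],[0,0,0,1.5,0.45],[0,0,0,0,0.45],[0,0,0,0,0.45]]'; python3 look.py wrist w3
```

```text
time_s: 14.52
tool_pos: [0.3803, 0.3465, 0.2234]
ee_rot: [[0.994, 0.105, -0.0], [0.105, -0.994, -0.001], [-0.001, 0.001, -1.0]]
wrist_force: [0.9, 0.2, 0.9]
gripper_width: 0.0392
time_s: 15.1
tool_pos: [0.3807, 0.3441, 0.2234]
ee_rot: [[0.917, -0.398, -0.001], [-0.398, -0.917, -0.002], [-0.0, 0.002, -1.0]]
wrist_force: [0.3, 0.3, -0.4]
gripper_width: 0.0393
cam [0.44408703 0.31689236 0.37484437]
```

View pics/w3.png

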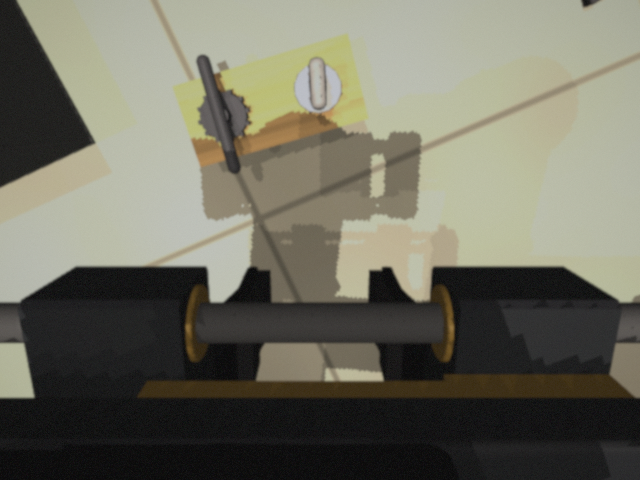

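The key bow is at (317,84), nearly aligned with the tool's x. The chuck key's bar runs from (203,60) to (235,168). I'll measure the bow.

Run:
```python
from h import *
from station import bot
o=bot.get_obs();R=np.array(o["ee_rot"]);t=np.array(o["tool_pos"])
m=np.load("pics/w3.npz");W=cloud(m,m["d"]);Z=W[...,2]
S=np.zeros(Z.shape,bool);S[45:125,290:350]=1
P=W[S&(Z>.095)];print("key top",len(P),rect(P),np.nanmax(P[:,2]),np.median(P[:,2]))
r=rect(P);c=np.r_[r[0]/1000,.082];print("tool frame mm",((c-t)@R)*1000)
Q=(P-t)@R;print("in tool frame",rect(Q))
P=W[S&(Z>.045)&(Z<.06)];print("collar/stand",rect(P))
S[:]=0;S[50:180,190:245]=1;Q=(W[S&(Z>.06)&(Z<.09)]-t)@R;print("chuck bar tool",rect(Q))
```

```text
key top 818 (array([462.2, 309.8]), array([10.3, 29.3]), 67.0) 0.10643376461390262 0.10325887001473011
tool frame mm [ 88.35104338  -1.3020824  141.63877604]
in tool frame (array([88.3, -1.3]), array([10.3, 29.3]), 89.6)
collar/stand (array([463.5, 307.8]), array([43.2, 54.2]), 66.6)
chuck bar tool (array([ 69.3, -69. ]), array([77.8, 29.7]), 2.5)
```

```bash
python3 -m jog '[[30,-0.5,0,0,0.45],[30,-0.5,0,0,0.45],[27.5,0,0,0,0.45],[0,0,35,0,0.45],[0,0,35,0,0.45],[0,0,35,0,0.45],[0,0,25,0,0.45],[0,0,15,0,0.45],[0,0,4,0,0.45],[0,0,0,0,0.45]]' 40; python3 -m jog '[[0,0,0,0,0.3],[0,0,0,0,0],[0,0,0,0,0],[0,0,0,0,0],[0,0,0,0,0],[0,0,0,0,0]]' 40
```

```text
time_s: 15.98
tool_pos: [0.4609, 0.3091, 0.0741]
ee_rot: [[0.917, -0.399, -0.002], [-0.399, -0.917, -0.003], [-0.001, 0.003, -1.0]]
wrist_force: [0.1, 0.4, 0.1]
gripper_width: 0.0389
time_s: 16.48
tool_pos: [0.4614, 0.3099, 0.0763]
ee_rot: [[0.917, -0.399, 0.001], [-0.399, -0.917, 0.001], [0.001, -0.001, -1.0]]
wrist_force: [-0.3, 0.1, 2.4]
gripper_width: 0.0098
```

```bash
python3 -m jog '[[0,0,-8,0,0],[0,0,-15,0,0],[0,0,-20,0,0],[0,0,-20,0,0],[0,0,-20,0,0],[0,0,-10,-7,0],[0,0,0,-7,0],[0,0,0,-7,0],[0,0,0,-7,0],[0,0,0,-1.5,0]]'; python3 -m jog '[[0,0,0,0,0],[0,0,0,0,0]]'
```

```text
time_s: 17.32
tool_pos: [0.4607, 0.3092, 0.1687]
ee_rot: [[0.994, 0.108, -0.001], [0.108, -0.994, -0.0], [-0.001, 0.0, -1.0]]
wrist_force: [-0.5, -0.8, -2.1]
gripper_width: 0.0102
time_s: 17.48
tool_pos: [0.4609, 0.3094, 0.1685]
ee_rot: [[0.995, 0.103, -0.001], [0.103, -0.995, -0.0], [-0.001, 0.0, -1.0]]
wrist_force: [-0.3, -0.3, -1.1]
gripper_width: 0.0099
```

```bash
python3 -m jog '[[3.2,39,0,0,0],[3.2,39,0,0,0],[3.2,39,0,0,0],[3.2,39,0,0,0],[3.2,39,0,0,0],[3.2,39,0,0,0],[3.2,39,0,0,0],[3.2,39,0,0,0],[3.2,39,0,0,0],[3.5,39,0,0,0]]'; python3 -m jog '[[0,0,0,0,0],[0,0,0,0,0],[0,0,0,0,0]]'; python3 look.py wrist w4; python3 look.py scene s4
python3 - <<'E'
import cv2
i=cv2.imread('pics/s4.png')[150:290,240:420];j=cv2.imread('pics/w4.png')
cv2.imwrite('pics/c5.png',cv2.vconcat([cv2.resize(j[150:480,120:520],(400,330)),cv2.resize(i,(400,268),interpolation=2)][:2]))
E
```

```text
time_s: 18.32
tool_pos: [0.5336, -0.0769, 0.1688]
ee_rot: [[0.995, 0.103, -0.0], [0.103, -0.995, 0.0], [-0.0, -0.0, -1.0]]
wrist_force: [0.7, -0.8, -1.2]
gripper_width: 0.0098
time_s: 18.57
tool_pos: [0.5335, -0.0752, 0.1684]
ee_rot: [[0.995, 0.102, -0.001], [0.102, -0.995, 0.0], [-0.001, -0.0, -1.0]]
wrist_force: [-0.7, 0.4, -1.9]
gripper_width: 0.0097
cam [ 0.60212396 -0.0683063   0.3197549 ]
cam [1.15327974 0.43977192 0.77296577]
```

View pics/c5.png

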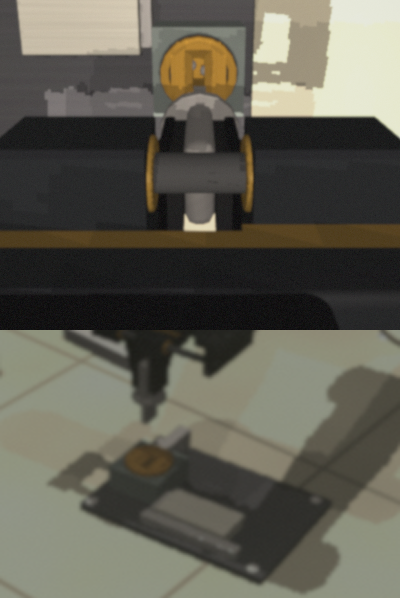

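The view shows the key held upright and centred in the jaws, above the barrel (barrel centre about (320,217) in the full wrist picture). I'll descend with force checks.

```bash
(python3 -m jog '[[0,0,20,0,0],[0,0,20,0,0],[0,0,12,0,0],[0,0,0,0,0]]'; python3 -m jog '[[0,0,3,0,0],[0,0,0,0,0]]';  python3 -m jog '[[0,0,3,0,0],[0,0,0,0,0]]'; python3 -m jog '[[0,0,3,0,0],[0,0,0,0,0]]'
python3 - <<'E'
from station import bot
print(bot.get_obs()["moment"])
E
) | grep -vE "ee_rot|width"
```

```text
time_s: 19.0
tool_pos: [0.5316, -0.0736, 0.1139]
wrist_force: [-0.3, -0.6, -1.7]
time_s: 19.17
tool_pos: [0.5343, -0.0741, 0.114]
wrist_force: [0.1, 0.4, -3.1]
time_s: 19.33
tool_pos: [0.5341, -0.0746, 0.111]
wrist_force: [0.3, 0.2, -2.2]
time_s: 19.5
tool_pos: [0.5337, -0.0749, 0.1075]
wrist_force: [-0.5, -0.7, -1.8]
[-0.04263728  0.02271837  0.06930326]
```

```bash
(python3 -m jog '[[0,0,2,0,0],[0,0,0,0,0]]';  python3 -m jog '[[0,0,2,0,0],[0,0,0,0,0]]'; python3 -m jog '[[0,0,2,0,0],[0,0,0,0,0]]'; python3 -m jog '[[0,0,2,0,0],[0,0,0,0,0]]') | grep -vE "ee_rot|width"
```

```text
time_s: 19.67
tool_pos: [0.5336, -0.075, 0.1053]
wrist_force: [-1.1, -0.5, -2.3]
time_s: 19.83
tool_pos: [0.5336, -0.075, 0.1032]
wrist_force: [-0.0, 0.8, -2.0]
time_s: 20.0
tool_pos: [0.5336, -0.0749, 0.1012]
wrist_force: [0.0, -0.2, -2.2]
time_s: 20.17
tool_pos: [0.5336, -0.0749, 0.0992]
wrist_force: [-0.3, -0.9, -1.7]
```

In the slot with no side load. Now the pins, with a wiggle.

```bash
(python3 -m jog '[[0,0,2,2,0],[0,0,0,-4,0],[0,0,1,4,0],[0,0,1,-4,0],[0,0,1,2,0]]';  python3 -m jog '[[0,0,1,2,0],[0,0,1,-4,0],[0,0,1,4,0],[0,0,1,-4,0],[0,0,1,2,0]]'; python3 -m jog '[[0,0,0,0,0]]') | grep -vE "width"
```

```text
time_s: 20.58
tool_pos: [0.5341, -0.0751, 0.0949]
ee_rot: [[0.994, 0.106, 0.001], [0.106, -0.994, -0.001], [0.001, 0.001, -1.0]]
wrist_force: [0.5, -0.3, -0.8]
time_s: 21.0
tool_pos: [0.5343, -0.0751, 0.09]
ee_rot: [[0.994, 0.106, 0.001], [0.106, -0.994, -0.0], [0.001, 0.0, -1.0]]
wrist_force: [0.7, -0.4, -1.6]
time_s: 21.08
tool_pos: [0.5342, -0.0751, 0.0897]
ee_rot: [[0.995, 0.103, 0.001], [0.103, -0.995, -0.0], [0.001, 0.0, -1.0]]
wrist_force: [1.4, -1.3, -1.9]
```

```bash
(python3 -m jog '[[0,0,1,2,0],[0,0,1,-4,0],[0,0,1,4,0],[0,0,1,-4,0],[0,0,1,2,0]]';  python3 -m jog '[[0,0,1,2,0],[0,0,1,-4,0],[0,0,1,4,0],[0,0,1,-4,0],[0,0,1,2,0]]'; python3 -m jog '[[0,0,1,2,0],[0,0,1,-4,0],[0,0,0,2,0],[0,0,0,0,0]]') | grep -vE "width"
```

```text
time_s: 21.5
tool_pos: [0.5348, -0.0749, 0.0862]
ee_rot: [[0.994, 0.107, 0.002], [0.107, -0.994, -0.0], [0.002, 0.001, -1.0]]
wrist_force: [-0.6, 0.5, 4.6]
time_s: 21.92
tool_pos: [0.5348, -0.0748, 0.0804]
ee_rot: [[0.994, 0.107, 0.002], [0.107, -0.994, 0.0], [0.002, 0.0, -1.0]]
wrist_force: [0.6, 0.4, 0.2]
time_s: 22.25
tool_pos: [0.5345, -0.0748, 0.0783]
ee_rot: [[0.995, 0.104, 0.002], [0.104, -0.995, 0.0], [0.002, 0.0, -1.0]]
wrist_force: [-1.1, 1.2, 0.9]
```

```bash
(python3 -m jog '[[0,0,1,0,0],[0,0,0,0,0]]';  python3 -m jog '[[0,0,1,2,0],[0,0,1,-4,0],[0,0,0,2,0],[0,0,0,0,0]]'; python3 -m jog '[[0,0,2,2,0],[0,0,0,-4,0],[0,0,0,2,0],[0,0,0,0,0]]'; python3 -m jog '[[0,0,2,2,0],[0,0,0,-4,0],[0,0,0,2,0],[0,0,0,0,0]]') | grep -vE "ee_rot"
```

```text
time_s: 22.42
tool_pos: [0.5345, -0.0748, 0.0782]
wrist_force: [-2.8, 1.0, 7.9]
gripper_width: 0.0101
time_s: 22.75
tool_pos: [0.5347, -0.0748, 0.0782]
wrist_force: [-5.9, 2.2, 18.9]
gripper_width: 0.0099
time_s: 23.08
tool_pos: [0.5348, -0.0749, 0.0781]
wrist_force: [-10.1, 3.9, 30.0]
gripper_width: 0.0097
time_s: 23.42
tool_pos: [0.5349, -0.0749, 0.0779]
wrist_force: [-14.5, 4.8, 39.6]
gripper_width: 0.0096
```

The collar seated at z = 78.2 mm, exactly where predicted, and holds firm under load. I'll ease the down-push, tighten the grip and turn.

```bash
(python3 -m jog '[[0,0,-4,0,0],[0,0,0,0,0],[0,0,0,0,0]]' 60;  python3 -m jog '[[0,0,0,5,0],[0,0,0,5,0],[0,0,0,5,0],[0,0,0,5,0],[0,0,0,5,0],[0,0,0,5,0],[0,0,0,0,0]]'; python3 -c "
from station import bot
print(bot.get_obs()['moment'])")
```

```text
time_s: 23.67
tool_pos: [0.5348, -0.0748, 0.078]
ee_rot: [[0.994, 0.106, 0.003], [0.106, -0.994, -0.0], [0.003, 0.001, -1.0]]
wrist_force: [-6.6, 3.2, 21.2]
gripper_width: 0.0093
time_s: 24.25
tool_pos: [0.5347, -0.0746, 0.0781]
ee_rot: [[0.913, -0.408, 0.002], [-0.408, -0.913, -0.0], [0.002, -0.001, -1.0]]
wrist_force: [-7.0, 5.0, 20.6]
gripper_width: 0.0096
[1.22531637 2.13822198 0.05798946]
```

```bash
(python3 -m jog '[[0,0,0,5,0],[0,0,0,5,0],[0,0,0,5,0],[0,0,0,5,0],[0,0,0,5,0],[0,0,0,5,0],[0,0,0,5,0],[0,0,0,5,0],[0,0,0,5,0],[0,0,0,5,0]]';  python3 -m jog '[[0,0,0,5,0],[0,0,0,5,0],[0,0,0,0,0],[0,0,0,0,0]]'; python3 -c "
from station import bot
print(bot.get_obs()['moment'])")
```

```text
time_s: 25.08
tool_pos: [0.5346, -0.0741, 0.078]
ee_rot: [[0.274, -0.962, 0.002], [-0.962, -0.274, 0.0], [0.001, -0.002, -1.0]]
wrist_force: [-6.7, 6.8, 21.9]
gripper_width: 0.0095
time_s: 25.42
tool_pos: [0.5347, -0.0741, 0.0781]
ee_rot: [[0.107, -0.994, 0.002], [-0.994, -0.107, 0.0], [0.0, -0.002, -1.0]]
wrist_force: [-6.1, 6.6, 21.9]
gripper_width: 0.0097
[2.10292365 2.27826    0.02930538]
```

Yaw is now -83.9°, a turn of about 90° with small torque. I'll continue to the end stop.

```bash
M='from station import bot
print("M",bot.get_obs()["moment"])'; (python3 -m jog '[[0,0,0,3,0],[0,0,0,3,0],[0,0,0,0,0]]'; python3 -c "$M"; python3 -m jog '[[0,0,0,2,0],[0,0,0,0,0]]';python3 -c "$M"; python3 -m jog '[[0,0,0,2,0],[0,0,0,0,0]]';python3 -c "$M"; python3 -m jog '[[0,0,0,2,0],[0,0,0,0,0]]';python3 -c "$M") | grep -v width
```

```text
time_s: 25.67
tool_pos: [0.5351, -0.0744, 0.078]
ee_rot: [[0.001, -1.0, 0.003], [-1.0, -0.001, -0.0], [0.0, -0.003, -1.0]]
wrist_force: [-5.8, 5.4, 21.1]
M [1.50869221 1.90795999 0.08029208]
time_s: 25.83
tool_pos: [0.5352, -0.0745, 0.0781]
ee_rot: [[-0.033, -0.999, 0.003], [-0.999, 0.033, -0.001], [0.0, -0.003, -1.0]]
wrist_force: [-5.9, 4.2, 21.1]
M [1.51203387 1.86431172 0.21620793]
time_s: 26.0
tool_pos: [0.5352, -0.0745, 0.0781]
ee_rot: [[-0.067, -0.998, 0.003], [-0.998, 0.067, -0.001], [0.0, -0.003, -1.0]]
wrist_force: [-5.8, 4.1, 21.2]
M [1.52206835 1.83588241 0.45702963]
time_s: 26.17
tool_pos: [0.5352, -0.0745, 0.0781]
ee_rot: [[-0.1, -0.995, 0.003], [-0.995, 0.1, -0.001], [0.001, -0.003, -1.0]]
wrist_force: [-5.6, 4.2, 20.7]
M [1.51842111 1.89546635 0.75605386]
```

The end stop is clear: torque climbed to 0.76 N m, well above the spring. I'll hold briefly, then check steadiness and look.

```bash
python3 -m jog '[[0,0,0,-1,0],[0,0,0,0,0],[0,0,0,0,0],[0,0,0,0,0],[0,0,0,0,0],[0,0,0,0,0]]'; python3 -c "
from station import bot
print(bot.get_obs()['moment'])"; python3 look.py scene s5;python3 look.py top t5; python3 -c "
import cv2
i=cv2.imread('pics/s5.png')[160:290,250:410];j=cv2.imread('pics/t5.png')
cv2.imwrite('pics/c6.png',cv2.hconcat([cv2.resize(i,(480,390),interpolation=2),cv2.resize(j[230:320,258:378],(320,390),interpolation=2)]))"
```

```text
time_s: 26.67
tool_pos: [0.5352, -0.0745, 0.0781]
ee_rot: [[-0.083, -0.997, 0.003], [-0.997, 0.083, -0.001], [0.001, -0.003, -1.0]]
wrist_force: [-5.4, 5.0, 20.9]
gripper_width: 0.0093
[1.4633694 1.8597233 0.4654127]
cam [1.15327974 0.43977192 0.77296577]
cam [ 0.33259721 -0.03008852  1.17537064]
```

View pics/c6.png

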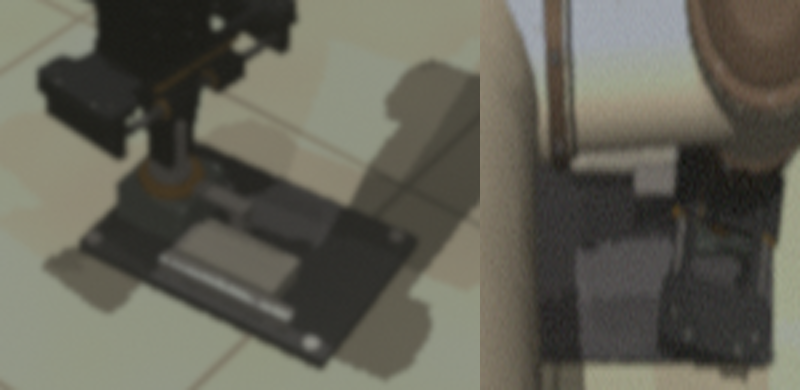

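The scene view shows the collar down on the barrel, the keeper arm lying along the blank's near side, and the blank against the far stop. I'll do one numeric check of the blank and arm before handing in.

Run:
```python
from h import *
from station import bot
a=np.radians(6);J=np.array([[np.cos(a),np.sin(a)],[-np.sin(a),np.cos(a)]])
for n in("s4","s5"):
    m=np.load(f"pics/{n}.npz");W=cloud(m,m["d"]);P=W[np.isfinite(W[...,2])]
    j=P[:,:2]*1000@J.T-[552,-50.8];z=P[:,2]*1000
    S=(z>28)&(z<37)&(abs(j[:,0])<27)&(j[:,1]>-36)&(j[:,1]<50);print(n,"blank rel nest",S.sum(),rect(j[S]/1000))
    S=(z>42)&(z<58)&(j[:,0]>-60)&(j[:,0]<-10)&(j[:,1]>-45)&(j[:,1]<0);q=j[S];print(" arm",S.sum(),q.mean(0) if len(q) else "",q.min(0) if len(q) else "",q.max(0) if len(q) else "")
    if len(q)>20:
        print(" arm dir",np.degrees(np.arctan(np.polyfit(q[:,1],q[:,0],1)[0])))
m=np.load("pics/s5.npz")
o=bot.get_obs();print(o["time_s"],o["tool_pos"],o["wrist_force"],o["moment"])
```

```text
s4 blank rel nest 483 (array([4.6, 3.7]), array([79.3, 44.7]), 89.9)
 arm 0   
s5 blank rel nest 495 (array([-0.1,  3.6]), array([51.1, 78.6]), 0.3)
 arm 107 [-22.30849237 -24.14588649] [-32.96325278 -44.91537041] [-14.98493624  -6.7482765 ]
 arm dir 3.4231199027098738
26.7667 [ 0.53520615 -0.07445074  0.07806259] [-6.09760763  4.18789633 20.21315681] [1.47900061 1.91284928 0.46340836]
```

```bash
python3 -c "
from station import bot
print(bot.sign_off())"
```

```text
the job is handed in; nothing more can be done
None
```

I handed the job in at about 27 s. The blank is home, and the key is fully in, turned to the end stop and still gripped.

**Blank:** I pushed it flat against the far stop with two fingers, then endwise onto the side stop. A second push at the far stop made contact at the same place (522.5 against 522.6 mm), and a wrist picture showed both faces closed.

**Key:** I took it from the stand, lowered it into the lock and wiggled it past the pins. The collar seated at tool height 78.2 mm, the height I had predicted, and held under about 40 N. I then turned it clockwise until the torque rose sharply. I stopped about 101° round, counting the key's play, and eased back 1°.

**Last checks:**
- The key is held down with about 20 N and turned with 0.46 N m, well above the spring's 0.08 N m at most, with a 60 N grip. Both loads were steady over the last half second.
- The scene picture shows the keeper arm lying along the near side of the blank.

**What disagreed or stayed unclear:**
- The cameras differed from each other and from contact by 1 to 5 mm, so I trusted contact.
- Only the second pin was clearly felt. I felt nothing at the first one.
- The scene depth put the keeper arm 3° off parallel to the blank. I took that as noise because it came from few pixels.
- That depth check of the blank was muddied by the keeper leg, so it only shows no shift beyond a few millimetres.
- I never looked back at the stand or the other objects. I felt no unexpected contact near them.

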